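# Take a hot tube out of the warmer with tongs

## Task

The tube warmer is to be switched off and emptied of the yellow-capped sample tube, which is too hot to touch: turn the warmer's timer knob back to its zero stop, then take the tongs from their stand, pinch the yellow-capped tube between the tips of the tongs and lift it straight up, well clear of the warmer. The gripper itself must not touch the tube; leave the green-capped and blue-capped tubes in their wells and the other things on the table where they are. Finish while holding: the gripper still squeezes the tongs and the tongs still hold the tube upright in the air above the warmer's height.

Things in the scene. Friction and masses are not known exactly. Their poses are not given: they have to be found in the camera images.
- warmer: Tube warmer, fixed: white housing 150 (x) x 190 (y) x 50 mm high, aluminium block on its +y side. Origin: centre of its underside; z up. Flat top 50 mm above it. Three wells in a row along its x axis at x = -45, 0, +45 mm, y = +50 mm, each 15 mm wide, 40 mm deep (floor 10 mm above the origin). Timer knob on top at x = 0, y = -50 mm.
- timer (a joint): Angle of the black timer knob, rad: 0 = at the zero stop (rigid), grows clockwise seen from above, so turn it anticlockwise to return. Stays where left (friction 0.03 N m). Its upright grip bar, 42 x 14 mm, lies along the warmer's x axis at 0, turned clockwise by the value. The bar's white line points to the red zero mark (warmer's -x side) at 0.
- timer_grip (a point): Point on the knob's vertical axis at the height to grip the bar: 87 mm above the table. The bar reaches from 64 to 94 mm above the table.
- yellow_tube: The tube to take out: clear capped sample tube, 90 mm long, body 13 mm wide, yellow cap 16 mm wide from 72 to 90 mm above the origin; 12 to 20 g. Origin: centre of its underside; z along the tube to the cap. Stands loosely (may lean a few degrees) in one of the three wells, any of them, about 50 mm out of the block.
- green_tube: Same tube with a green cap, in another well; stays there.
- blue_tube: Same tube with a blue cap, in another well; stays there.
- stand: White open-topped stand for the tongs, fixed: box 34 (x) x 75 (y) x 48 mm high on a grey foot 70 x 95 mm, walls 5 mm. Origin: centre of its underside; z up. The tongs stand loosely in it, tips down.
- tongs: Sprung tongs, 70 g, upright in the stand: pivot pin on top, two blue ribbed grips, steel arms, black tips below. Origin midway between the grips, 85 mm above the table in the stand; z up to the pivot (30 mm above; top at 35 mm); they close along y. Grip faces 20 mm wide (x), from 16 mm above to 20 mm below the origin; outside width there 39 mm open, 29 mm closed on a cap.
- tongs_left: Arm of the tongs on their +y side; origin on the pivot. The arms move together and spring open by themselves: squeezing the grips takes about 4 N at first, 7 N at the cap. Each mm of squeeze over the grips closes the tips by about 3.5 mm; squeezed to 34 mm they can be carried with the tips still over 25 mm apart.
- tongs_right: Arm of the tongs on their -y side, hinged at the pivot. Origin on the pivot.
- tips (a point): Point midway between the tip pads of the tongs, 74 mm below the origin of the tongs. Pads 20 mm wide (tongs x), 16 mm tall, 5 mm thick, lowest point 80 mm below that origin; 50 mm free between them when open.
- red_cup: Bystander: specimen cup with a red screw lid, 62 mm wide, 72 mm high; origin under its centre.
- meter: Bystander: white hand-held glucose meter lying flat, 93 x 52 x 20 mm; origin under its centre.
- clock: Bystander: small light digital timer lying flat, 58 x 66 x 17 mm; origin under its centre.
- lancets: Bystander: red and white carton, 55 x 86 x 48 mm; origin under its centre.

How it is judged:
By the outcome, as a careful person would: the job done as asked, in the order asked, and still so for the second after the job is handed in, while the arm keeps its last pose, push and grip.
It also fails if it takes over 61 s, if anything falls off the work surface, if the arm or the gripper's body presses on something with over 40 N, if the wrist force passes 120 N, or if a joint passes its speed limit or range.

## Robot

A 6-joint arm with a two-finger parallel gripper is mounted at the origin on a cart in front of the work surface, level with it; the furniture and walls round the work are solid. World frame = base frame: x ahead of the robot, y to its left, z up, the work surface at z = 0. Lengths are in mm, angles in rad, forces in N, time in s.
With the tool pointing down it reaches from about 350 to 975 mm from the base axis. Payload 7.1 kg.
Tool frame: the origin (TCP) lies midway between the tips of the shut fingers; the grasp point (between the pads) lies ctrl.tcp_to_grasp behind it (ctrl.tcp_to_grasp is the distance from the TCP to the grasp point, in mm); z points along the fingers, y is the direction in which the jaws open and shut (so a half turn about z gives the same grasp; the last joint's range is limited). The gripper opens to 88 mm and grips with 3 to 60 N. Pads are 20 mm wide; open, the fingers measure 115 mm over their backs; the gripper's body (75 mm by 178 mm) begins 61 mm behind the grasp point.
Start: joints at [1.131, 0.423, 1.63, -0, 1.089, -0.019], TCP at [255.274, 570.473, 222.675] pointing down, gripper open.
Joint ranges: [-3, 3], [-0.9, 2.11], [0.09, 2.58], [-1.31, 4.45], [0.11, 2.69], [-2.54, 2.54]. Speed limits (rad/s): [2.39, 2.39, 3.01, 3.14, 3.14, 3.14].

## Interface

Orientations are given as a rotation vector (axis times angle).
In Python, from workcell import ctrl gives the robot as it stands.
- The arm moves only by the tool play_rows, never from a script. Its argument "increments" is text: rows parted by semicolons, each of 5 numbers parted by spaces: the opening, from 0 (shut) to 1 (fully open), then the shift along the world's x, y, z in m, then the turn about the world's z in degrees. A call has 1 to 20 rows; each row shifts and turns the commanded pose from where the row before left it; what a row does not reach is not made up. A row lasts 1/10 s, in which the tool goes at most 50 mm and 8.59 degrees, less where a joint would pass 70% of its speed; a pose out of reach is approached as far as the arm can. A call is refused whole if a number of a shift passes 0.05 or a number of a turn 8.59, either way. A call with a gripper value outside its range is refused whole. The fingers move at their own pace and stop on an object; the grip force is fixed at half the most. Time passes only in rows, so rows that do not move let the fingers close. It gives the time, the measured TCP pose, the force and the opening at its end, in the units of the state.
- ctrl.get_obs(): the state, without advancing time (a new reading comes with each control period).
- ctrl.get_image(name): name is "side" or "top"; returns a dict with "img" (480x640x3 uint8, red, green, blue), "range_z" (480x640 float32, mm along the optical axis (not along the pixel's ray), 0 where there is no reading), "vertical_fov" (degrees; the focal length in pixels is half the picture's height over the tangent of half this angle, whatever the lens; pixels are square), "cx", "cy" (the principal point, pixels), "k1" (the pictures are not rectified: a ray, as slopes to the right and down, at radius r is drawn at 1 + k1 r^2 times it, then the intrinsics apply), "origin" and "attitude" of the camera in the world. Camera axes: x right, y down, z forward; pixel columns grow to the right and rows downward; lengths in mm; the calibration is good to about 2 mm. A picture is of the moment at which its call begins.
- ctrl.close_job(): hands the job in, once; it reports no verdict.
The state is a dict: "t": time; "qpos": joint angles; "qvel": joint speeds; "joint_torque": joint torques, N m; "ee_pos": TCP position; "orientation": TCP orientation; "ft_force": force on the tool from outside, world axes, zero at the start; "moment": the same for the moment, N m; "width": finger opening in mm.
Only numpy, scipy, OpenCV 4.12 (cv2) and the standard library are available. Lean on these libraries where they do the work, as an engineer would, in place of code of your own. Each camera call takes 0.05 s, during which the arm holds its last target. There are 200 camera calls.

## Working session

There is one attempt and no reset: what is moved stays moved. The work goes in short steps, Python scripts to look and compute and a tool call to move; the robot and the scene stay as the last step left them, time stands still between calls to the robot, and variables do not carry over. Pictures are saved under pics/ and viewed, on a budget of 10 in all, crops included, one or two more only if the job needs it, and the job is handed in when it is done.

Besides the shell and the picture viewer there is one more tool, called by a JSON object that holds its "fn" and its "kwargs". play_rows: Moves the arm, as the interface text tells. Its arguments: {"type":"object","properties":{"increments":{"type":"string"}},"required":["increments"]}

```bash
mkdir -p pics; cat > h.py <<'E'
import numpy as np, cv2
from scipy.spatial.transform import Rotation as R
from workcell import ctrl
def grab(name):
    d=ctrl.get_image(name); im=d["img"]; H,W=im.shape[:2]
    f=H/2/np.tan(np.radians(d["vertical_fov"])/2)
    a=np.array(d["attitude"],float); M=a if a.shape==(3,3) else R.from_rotvec(a).as_matrix()
    u,v=np.meshgrid(np.arange(W),np.arange(H)); xd=(u-d["cx"])/f; yd=(v-d["cy"])/f
    x,y=xd.copy(),yd.copy()
    for _ in range(20):
        s=1+d["k1"]*(x*x+y*y); x,y=xd/s,yd/s
    ray=np.stack([x,y,np.ones_like(x)],-1)@M.T
    o=np.array(d["origin"]); z=d["range_z"]
    P=o+ray*z[...,None]; P[z==0]=np.nan
    return im,P,ray,o
def plane(ray,o,u,v,h):
    r=ray[int(round(v)),int(round(u))]; return o+r*(h-o[2])/r[2]
def save(im,n): cv2.imwrite(n,im[...,::-1])
E
python3 - <<'E'
from h import *
for n in("top","side"):
    im,P,ray,o=grab(n); save(im,f"pics/{n}0.png"); np.savez(f"{n}0.npz",im=im,P=P,ray=ray,o=o); print(n,o,ray[240,320])
o=ctrl.get_obs(); print(o, ctrl.tcp_to_grasp)
E
```

```text
top [ 445.63590936   62.58933844 1060.69982018] [ 0.1116412  -0.01076302 -0.99380221]
side [ 191.01479691 -621.10465915  550.73029268] [ 0.42425326  0.73908004 -0.523307  ]
{'t': 0.1, 'qpos': array([ 1.13099538e+00,  4.23795227e-01,  1.63058997e+00, -1.94304708e-05,
        1.08856061e+00, -1.90136271e-02]), 'qvel': array([-0.00101603, -0.00091915, -0.00203741,  0.00039067, -0.00041313,
        0.000166  ]), 'joint_torque': array([-6.48932905e-05, -5.45615888e+01, -2.74325860e+01,  6.45639212e-02,
        1.87340355e-02, -3.78869015e-05]), 'ee_pos': array([255.08299408, 570.04749422, 221.96945398]), 'orientation': array([-6.56030816e-01, -3.07203445e+00,  2.07579992e-03]), 'ft_force': array([ 0.0346977 , -0.60627923,  0.37014769]), 'moment': array([0.00777819, 0.04037388, 0.01175401]), 'width': 87.84385858817546} 18.700000000000003
```

View pics/top0.png

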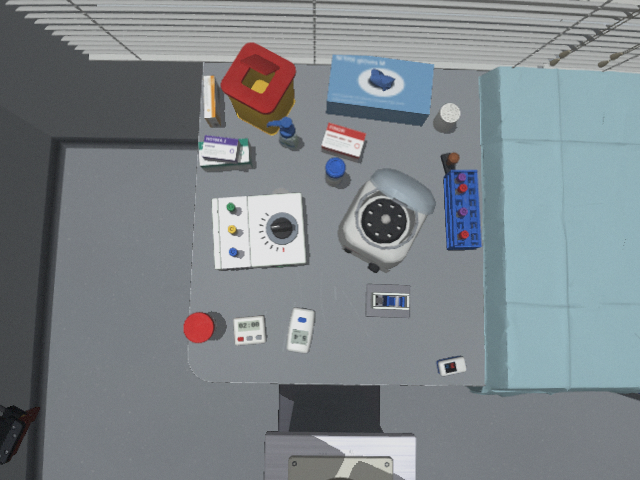

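View pics/side0.png

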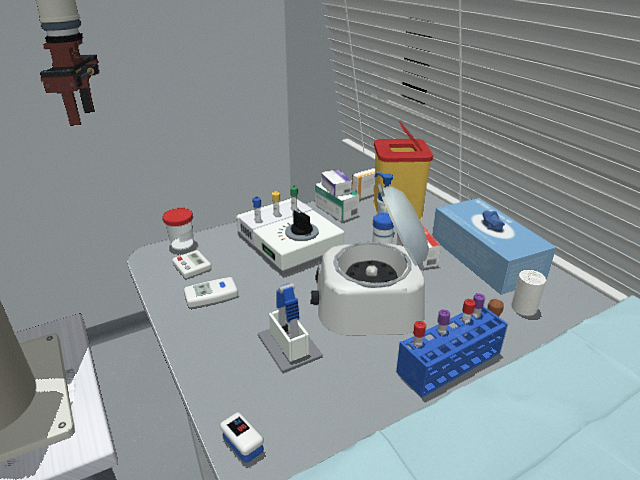

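```bash
python3 - <<'E'
from h import *
T=np.load("top0.npz"); im,P=T["im"],T["P"]
a=cv2.resize(im[185:280,205:315],None,fx=5,fy=5,interpolation=cv2.INTER_CUBIC)
b=cv2.resize(im[275:325,355:420],None,fx=5,fy=5,interpolation=cv2.INTER_CUBIC)
c=np.zeros((a.shape[0]+b.shape[0]-0,max(a.shape[1],b.shape[1]),3),np.uint8); c=c[:800]
c[:a.shape[0],:a.shape[1]]=a; c=cv2.hconcat([a,cv2.copyMakeBorder(b,0,a.shape[0]-b.shape[0],0,0,cv2.BORDER_CONSTANT)])[:, :800]
save(c,"pics/crop.png")
z=P[...,2]; x=P[...,0]; y=P[...,1]
vv,uu=np.mgrid[:480,:640]; box=lambda u0,u1,v0,v1:(uu>=u0)&(uu<u1)&(vv>=v0)&(vv<v1)
def rect(m,s):
    m=cv2.morphologyEx(m.astype(np.uint8),cv2.MORPH_OPEN,np.ones((3,3)))>0 if m.sum()>200 else m
    q=np.c_[x[m],y[m]].astype(np.float32); print(s,m.sum(),cv2.minAreaRect(q),"z",np.nanmedian(z[m]))
rect(box(200,315,185,280)&(z>42)&(z<58),"warmer top")
rect(box(255,305,205,255)&(z>84)&(z<102),"knob bar")
rect(box(355,420,275,325)&(z>35)&(z<58),"stand top")
rect(box(355,420,275,325)&(z>75),"tongs")
rect(box(355,420,275,325)&(z>110),"tongs top")
hsv=cv2.cvtColor(im,cv2.COLOR_RGB2HSV)
for n,l,h in(("y",20,35),("g",50,85),("b",100,125)):
    m=box(215,250,195,265)&(hsv[...,0]>=l)&(hsv[...,0]<=h)&(hsv[...,1]>110)
    mt=m&(z>85); print(n,m.sum(),mt.sum(),x[mt].mean(),y[mt].mean(),z[mt].max())
    v,u=np.where(m);print(u.mean(),v.mean(),plane(T["ray"],T["o"],u.mean(),v.mean(),95))
E
```

```text
warmer top 5576 ((577.3192138671875, 182.04229736328125), (150.0832977294922, 189.50604248046875), 5.421261787414551) z 50.416894287496746
knob bar 148 ((581.9942626953125, 131.4478759765625), (14.50268840789795, 39.54446029663086), 11.29079532623291) z 93.77342322461476
stand top 206 ((436.7926940917969, -95.75865173339844), (74.38357543945312, 33.9655647277832), 88.76734924316406) z 46.98278474880601
tongs 204 ((436.9073181152344, -95.27107238769531), (39.28459548950195, 19.329647064208984), 88.95109558105469) z 108.72317198978271
tongs top 98 ((436.0762634277344, -95.72264099121094), (17.94032096862793, 20.988542556762695), 88.83930969238281) z 118.21217571133923
y 50 50 571.3120578199929 227.42053262416354 102.7130472819174
231.54 229.16 [572.2785568  227.34097099  95.        ]
g 41 41 616.0358525701217 232.31328470954594 105.39554487803241
230.0 206.7560975609756 [616.50183738 233.24546547  95.        ]
b 51 51 526.9106719395144 223.42867369537143 104.3368762750872
232.6078431372549 251.58823529411765 [526.52502473 223.44119664  95.        ]
```

View pics/crop.png

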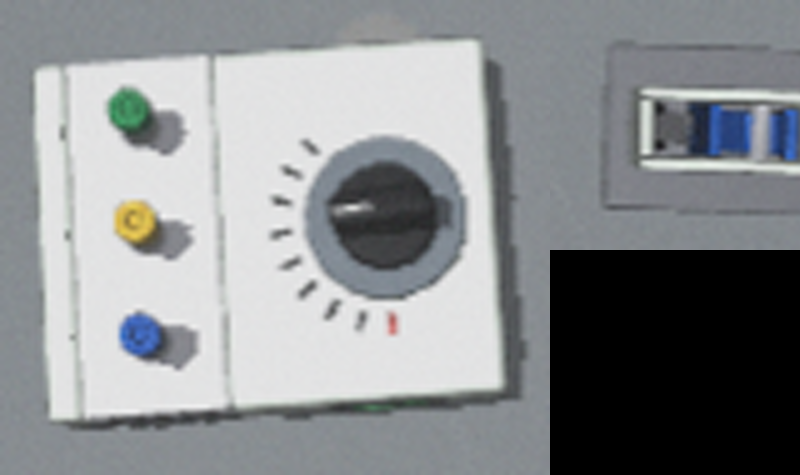

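```bash
python3 - <<'E'
from h import *
T=np.load("top0.npz"); im,P,ray,o=T["im"],T["P"],T["ray"],T["o"]
z=P[...,2]; g=im.max(2)
sub=(slice(205,255),slice(255,305))
def pca(q,s):
    c=q.mean(0); w,V=np.linalg.eigh(np.cov((q-c).T)); a=np.degrees(np.arctan2(V[1,1],V[0,1]))%180; print(s,len(q),c,a,np.sqrt(w*12))
for lo in(80,86,90):
    m=np.zeros(z.shape,bool); m[sub]=(z[sub]>lo); pca(P[m][:,:2],lo)
S=np.load("side0.npz"); Ps=S["P"]
m=np.zeros(z.shape,bool); m[205:245,280:325]=True; m&=(Ps[...,2]>85)&(Ps[...,2]<100)
pca(Ps[m][:,:2],"side")
v,u=np.where((g[sub]>130)&(np.abs(z[sub]-93)<6)); print("white",[plane(ray,o,a+255,b+205,94)[:2].round(1) for a,b in zip(u,v)])
E
```

```text
80 153 [581.16254755 131.09361369] 101.113179334356 [14.93516198 39.52469669]
86 145 [581.42688802 131.43666286] 102.00412146777313 [14.51065352 39.58374839]
90 139 [581.5855227  131.51383828] 101.5740267706638 [14.03266439 39.80820757]
side 133 [577.09065904 126.22317986] 102.74918674131655 [13.63475269 43.63592839]
white [array([580.2, 146.2]), array([580.3, 144.2]), array([580.3, 142.3]), array([580.4, 140.3]), array([580.4, 138.3]), array([580.4, 136.3]), array([578.2, 148.2]), array([578.2, 146.2])]
```

{"fn": "play_rows", "kwargs": {"increments": "1 0.035 -0.045 0 -5; 1 0.035 -0.045 0 -7; 1 0.035 -0.045 0 -7; 1 0.035 -0.045 0 -7; 1 0.035 -0.045 0 -7; 1 0.035 -0.045 0 -7; 1 0.035 -0.045 0 -7; 1 0.035 -0.045 0 -7; 1 0.03 -0.045 0 0; 1 0.017 -0.033 -0.03 0"}}

```text
t: 1.1
ee_pos: [549.9, 178.6, 195.7]
orientation: [1.978, 2.435, 0.01]
ft_force: [0.6, 1.4, 0.3]
width: 87.8
```

{"fn": "play_rows", "kwargs": {"increments": "1 0 0 0 0;1 0 0 0 0;1 0 0 0 0"}}

```text
t: 1.4
ee_pos: [545.4, 181.0, 193.0]
orientation: [-1.979, -2.44, -0.001]
ft_force: [-0.3, 0.1, 0.6]
width: 87.7
```

{"fn": "play_rows", "kwargs": {"increments": "1 0.018 -0.024 0 0;1 0.018 -0.025 0 0;1 0 0 -0.03 0;1 0 0 -0.03 0;1 0 0 0 0;1 0 0 0 0"}}

```text
t: 2.0
ee_pos: [581.5, 132.4, 133.4]
orientation: [-1.977, -2.441, -0.0]
ft_force: [0.4, -0.4, 0.0]
width: 87.6
```

```bash
python3 - <<'E'
from h import *
im,P,ray,o=grab("side"); save(cv2.resize(im[90:330,150:470],None,fx=2.5,fy=2.5),"pics/s1.png")
E
```

```text
(no output)
```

View pics/s1.png

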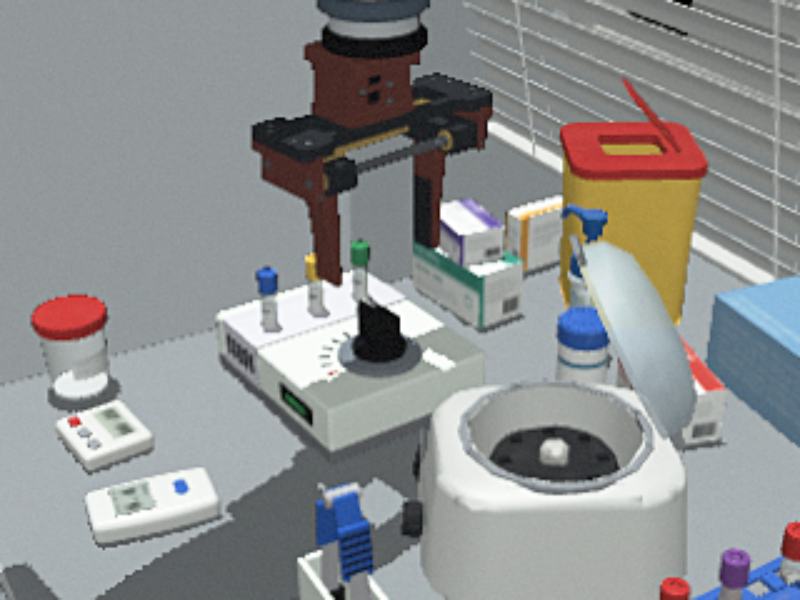

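The gripper straddles the knob bar (crop px ~(378,330)), with the jaws across the bar. I'll descend and grip next.

{"fn": "play_rows", "kwargs": {"increments": "0.5 0 0 -0.03 0;0.4 0 0 -0.032 0;0.4 0 0 0 0;0 0 0 0 0;0 0 0 0 0;0 0 0 0 0;0 0 0 0 0"}}

```text
t: 2.75
ee_pos: [582.4, 131.3, 72.1]
orientation: [1.978, 2.438, 0.003]
ft_force: [0.0, -0.6, -0.2]
width: 34.8
```

{"fn": "play_rows", "kwargs": {"increments": "0 0 0 0 0;0 0 0 0 0;0 0 0 0 0;0 0 0 0 0"}}

```text
t: 3.15
ee_pos: [579.8, 130.6, 70.6]
orientation: [-1.978, -2.438, 0.005]
ft_force: [-4.9, -1.8, 6.2]
width: 13.6
```

{"fn": "play_rows", "kwargs": {"increments": "0 0 0 0 6;0 0 0 0 6;0 0 0 0 6;0 0 0 0 6;0 0 0 0 6;0 0 0 0 6;0 0 0 0 6;0 0 0 0 6;0 0 0 0 6;0 0 0 0 6;0 0 0 0 6;0 0 0 0 6;0 0 0 0 4;0 0 0 0 0;0 0 0 0 0"}}

```text
t: 4.65
ee_pos: [580.7, 131.7, 70.6]
orientation: [-0.06, -3.139, -0.001]
ft_force: [-2.7, 4.0, 2.7]
width: 13.9
```

```bash
cat > st.py <<'E'
from h import *
s=ctrl.get_obs(); Y=R.from_rotvec(s["orientation"]).as_matrix()[:,1]
print(s["t"],s["ee_pos"].round(1),"jaw",np.degrees(np.arctan2(Y[1],Y[0])).round(2)%180,"F",s["ft_force"].round(1),"M",s["moment"].round(2),s["width"])
E
python3 st.py
```

```text
4.65 [580.7 131.7  70.6] jaw 87.82 F [-2.7  4.   2.7] M [0.8  0.55 0.01] 13.94253292932109
```

{"fn": "play_rows", "kwargs": {"increments": "0 0 0 0 3;0 0 0 0 3;0 0 0 0 0;0 0 0 0 0"}}

```text
t: 5.05
ee_pos: [580.7, 131.9, 70.6]
orientation: [0.105, -3.138, -0.001]
ft_force: [-3.3, 5.4, 2.4]
width: 13.8
```

```bash
python3 st.py
```

```text
5.05 [580.7 131.9  70.6] jaw 93.83 F [-3.3  5.4  2.4] M [ 0.88  0.64 -0.01] 13.777804874197495
```

{"fn": "play_rows", "kwargs": {"increments": "0 0 0 0 1.5;0 0 0 0 1;0 0 0 0 0;0 0 0 0 0"}}

```text
t: 5.45
ee_pos: [580.7, 131.9, 70.6]
orientation: [0.171, -3.135, -0.002]
ft_force: [-4.0, 4.0, 3.2]
width: 14.1
```

```bash
python3 st.py
```

```text
5.45 [580.7 131.9  70.6] jaw 96.23 F [-4.   4.   3.2] M [ 0.89  0.62 -0.51] 14.135096826284414
```

{"fn": "play_rows", "kwargs": {"increments": "0.4 0 0 0 0;0.4 0 0 0 0;0.5 0 0 0 0;0.6 0 0 0.02 0;0.7 0 0 0.03 0;0.7 0 0 0.04 0;0.7 -0.03 0 0.03 -3.5;0.7 -0.03 -0.02 0 -3.5;0.7 -0.03 -0.03 0 0;0.7 -0.03 -0.03 0 0;0.7 -0.02 -0.03 0 0;0.7 0 -0.03 0 0;0.7 0 -0.03 0 0;0.7 0 -0.03 0 0;0.7 0 -0.02 0 0;0.7 0 0 0 0;0.7 0 0 0 0"}}

```text
t: 7.15
ee_pos: [441.5, -89.0, 190.6]
orientation: [-0.019, -3.141, -0.0]
ft_force: [-0.3, 0.7, -0.3]
width: 61.5
```

```bash
python3 st.py; python3 - <<'E'
from h import *
im,P,ray,o=grab("top"); z=P[...,2]; np.savez("top1.npz",im=im,P=P,ray=ray,o=o)
m=np.zeros(z.shape,bool); m[205:255,255:305]=z[205:255,255:305]>86
q=P[m][:,:2]; w,V=np.linalg.eigh(np.cov((q-q.mean(0)).T)); print("bar",len(q),np.degrees(np.arctan2(V[1,1],V[0,1]))%180)
save(cv2.resize(im[160:340,200:440],None,fx=3.3,fy=3.3),"pics/t2.png")
E
```

```text
7.15 [441.5 -89.  190.6] jaw 89.3 F [-0.3  0.7 -0.3] M [-0.    0.01 -0.03] 61.47527537853844
bar 132 2.6203310539325457
```

View pics/t2.png

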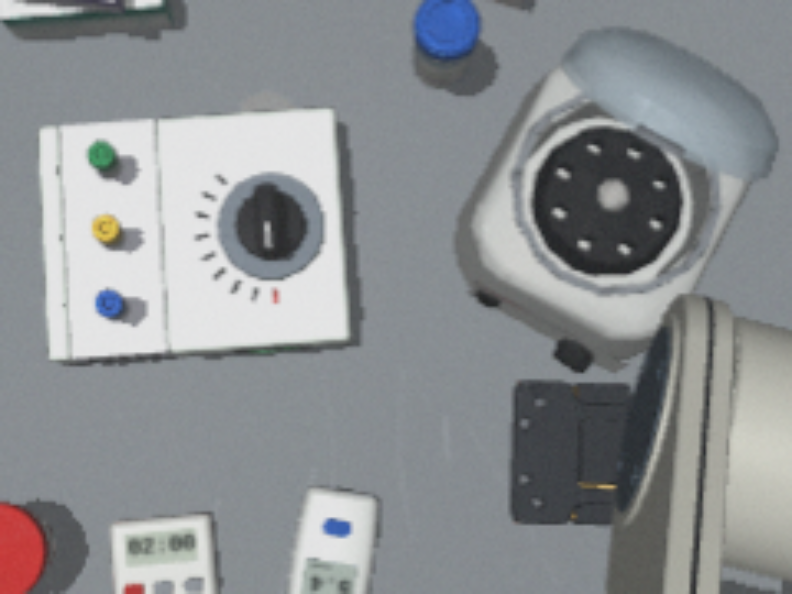

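Picture: the bar's white line points at the red mark (crop px (276,296)), but the bar looks about 3° short. I'll check it with the side camera and an edge fit.

```bash
python3 - <<'E'
from h import *
def pca(q,s):
    c=q.mean(0); w,V=np.linalg.eigh(np.cov((q-c).T)); print(s,len(q),c.round(1),(np.degrees(np.arctan2(V[1,1],V[0,1]))%180).round(2),np.sqrt(w*12).round(1), cv2.minAreaRect(q.astype(np.float32)))
im,P,ray,o=grab("side"); np.savez("side1.npz",im=im,P=P,ray=ray,o=o)
m=np.zeros(P.shape[:2],bool); m[200:248,275:330]=True; m&=(P[...,2]>80)&(P[...,2]<102); pca(P[m][:,:2],"side")
m2=m&(P[...,2]>90); pca(P[m2][:,:2],"side>90")
acc=[]
for i in range(6):
    im,P,ray,o=grab("top"); z=P[...,2]; m=np.zeros(z.shape,bool); m[205:255,255:305]=z[205:255,255:305]>86
    if i<2: pca(P[m][:,:2],"top")
    v,u=np.where(m); acc+= [plane(ray,o,a,b,94)[:2] for a,b in zip(u,v)]
pca(np.array(acc),"top plane")
T=np.load("top0.npz");z=T["P"][...,2]; m=np.zeros(z.shape,bool); m[205:255,255:305]=z[205:255,255:305]>86
v,u=np.where(m); pca(np.array([plane(T["ray"],T["o"],a,b,94)[:2] for a,b in zip(u,v)]),"top0 plane")
# red mark on warmer top
hsv=cv2.cvtColor(im,cv2.COLOR_RGB2HSV); m=np.zeros(z.shape,bool); m[240:260,270:300]=True
m&=((hsv[...,0]<8)|(hsv[...,0]>172))&(hsv[...,1]>80); v,u=np.where(m); print("mark",len(u),plane(ray,o,u.mean(),v.mean(),50))
E
```

```text
side 18 [593.6 125.7] 8.62 [5.  9.6] ((594.0110473632812, 125.33475494384766), (9.82589054107666, 5.145802021026611), 7.669992923736572)
side>90 0 [nan nan] nan [nan nan] ((0.0, 0.0), (0.0, 0.0), 0.0)
top 132 [581.8 131. ] 2.48 [12.8 42.3] ((582.06298828125, 130.69232177734375), (41.81840896606445, 13.961457252502441), 5.066290378570557)
top 133 [581.6 131. ] 2.69 [12.9 42.3] ((581.8338623046875, 130.46990966796875), (41.85818099975586, 14.047901153564453), 5.331987380981445)
top plane 792 [581.7 131. ] 2.75 [12.8 42.2] ((581.5941162109375, 131.33572387695312), (42.23396682739258, 13.956496238708496), 1.8044072389602661)
top0 plane 145 [581.4 131.4] 101.98 [14.6 39.6] ((581.248779296875, 131.2709197998047), (14.893498420715332, 39.5041618347168), 10.861701965332031)
mark 4 [536.6903343  127.77166232  50.        ]<stdin>:3: RuntimeWarning: Mean of empty slice.
  ret = um.true_divide(
  avg = a.mean(axis, **keepdims_kw)
<stdin>:3: RuntimeWarning: Degrees of freedom <= 0 for slice
  c *= np.true_divide(1, fact)
  c *= np.true_divide(1, fact)
```

{"fn": "play_rows", "kwargs": {"increments": "0.5 0 0.03 0 3;0.5 0 0.03 0 3;0.5 0 0.03 0 0;0.5 0.02 0.03 0 0;0.5 0.03 0.03 0 0;0.5 0.03 0.03 0 0;0.5 0.03 0.03 0 0;0.5 0.03 0.01 -0.03 0;0.4 0 0 -0.04 0;0.4 0 0 0 0;0.4 0 0 0 0"}}

```text
t: 8.65
ee_pos: [580.5, 131.1, 120.3]
orientation: [0.148, -3.135, 0.001]
ft_force: [-1.0, -0.6, 0.1]
width: 35.6
```

```bash
python3 st.py
```

```text
8.65 [580.5 131.1 120.3] jaw 95.4 F [-1.  -0.6  0.1] M [0.06 0.01 0.  ] 35.6101738076062
```

{"fn": "play_rows", "kwargs": {"increments": "0.4 0.001 0 -0.025 0;0.4 0 0 -0.024 0;0.4 0 0 0 0;0 0 0 0 0;0 0 0 0 0;0 0 0 0 0;0 0 0 0 0"}}

```text
t: 9.35
ee_pos: [583.7, 132.1, 73.6]
orientation: [-0.147, 3.135, 0.003]
ft_force: [-1.6, 3.4, 6.4]
width: 13.7
```

```bash
python3 st.py
```

```text
9.35 [583.7 132.1  73.6] jaw 95.36 F [-1.6  3.4  6.4] M [0.72 0.26 0.01] 13.693300521357038
```

{"fn": "play_rows", "kwargs": {"increments": "0 0 0 0 2;0 0 0 0 1;0 0 0 0 0;0 0 0 0 0"}}

```text
t: 9.75
ee_pos: [583.8, 132.2, 73.6]
orientation: [-0.226, 3.13, 0.003]
ft_force: [-1.3, 4.9, 5.8]
width: 14.0
```

```bash
python3 st.py
```

```text
9.75 [583.8 132.2  73.6] jaw 98.27 F [-1.3  4.9  5.8] M [ 0.74  0.21 -0.63] 13.970613036226716
```

{"fn": "play_rows", "kwargs": {"increments": "0 0 0 0 -1;0 0 0 0 -1;0 0 0 0 0;0.4 0 0 0 0;0.4 0 0 0 0;0.5 0 0 0 0;0.6 0 0 0.03 0;0.7 0 0 0.04 0;0.7 0 0 0.04 0;0.7 -0.03 -0.02 0.01 -3.7;0.7 -0.03 -0.02 0 -3.7;0.7 -0.03 -0.03 0 0;0.7 -0.03 -0.03 0 0;0.7 -0.027 -0.03 0 0;0.7 0 -0.03 0 0;0.7 0 -0.03 0 0;0.7 0 -0.03 0 0;0.7 0 -0.008 0 0;0.7 0 0 0 0;0.7 0 0 0 0"}}

```text
t: 11.75
ee_pos: [435.4, -96.3, 191.5]
orientation: [-0.028, -3.141, -0.001]
ft_force: [-0.1, 0.3, -0.2]
width: 61.6
```

```bash
python3 st.py; python3 - <<'E'
from h import *
im,P,ray,o=grab("top"); z=P[...,2]
m=np.zeros(z.shape,bool); m[205:255,255:305]=z[205:255,255:305]>86
q=P[m][:,:2]; w,V=np.linalg.eigh(np.cov((q-q.mean(0)).T)); print("bar",len(q),q.mean(0),np.degrees(np.arctan2(V[1,1],V[0,1]))%180)
im,P,ray,o=grab("side"); save(cv2.resize(im[90:380,200:460],None,fx=2,fy=2),"pics/s3.png")
E
```

```text
11.75 [435.4 -96.3 191.5] jaw 88.97 F [-0.1  0.3 -0.2] M [ 0.06 -0.01 -0.  ] 61.60248833522212
bar 130 [581.7851077  131.01277104] 2.2410563115703326
```

View pics/s3.png

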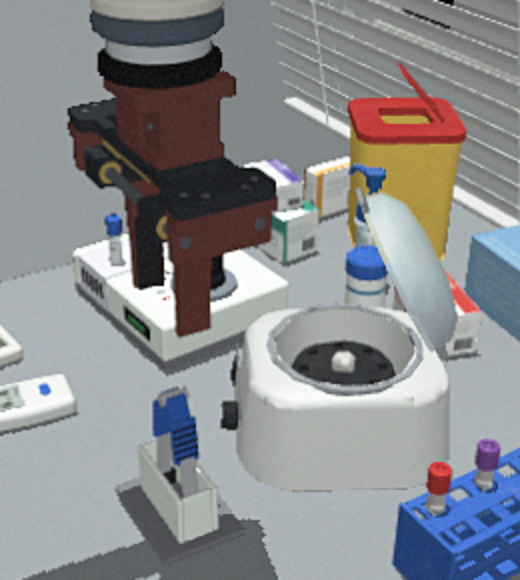

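{"fn": "play_rows", "kwargs": {"increments": "0.7 0.0015 0.001 -0.03 0;0.7 0 0 -0.03 0;0.7 0 0 -0.03 0;0.7 0 0 -0.025 0;0.6 0 0 -0.01 0;0.6 0 0 0 0;0.5 0 0 0 0;0.5 0 0 0 0"}}

```text
t: 12.65
ee_pos: [438.0, -95.9, 67.8]
orientation: [0.027, 3.139, -0.001]
ft_force: [-0.2, 0.5, -0.6]
width: 44.7
```

```bash
python3 st.py
```

```text
12.65 [438.  -95.9  67.8] jaw 89.01 F [-0.2  0.5 -0.6] M [ 0.05 -0.02  0.05] 44.661468514636596
```

{"fn": "play_rows", "kwargs": {"increments": "0.44 0 0 0 0;0.42 0 0 0 0;0.4 0 0 0 0;0.38 0 0 0 0;0.38 0 0 0 0;0.38 0 0 0 0"}}

```text
t: 13.25
ee_pos: [437.7, -96.0, 67.2]
orientation: [0.028, 3.14, -0.0]
ft_force: [-0.2, -0.1, 5.7]
width: 33.6
```

```bash
python3 st.py
```

```text
13.25 [437.7 -96.   67.2] jaw 88.98 F [-0.2 -0.1  5.7] M [ 0.37  0.01 -0.04] 33.60723641279163
```

{"fn": "play_rows", "kwargs": {"increments": "0.38 0 0 0.01 0;0.38 0 0 0.02 0;0.38 0 0 0.02 0;0.38 0 0 0.02 0;0.38 0 0 0.02 0;0.38 0 0 0.02 0;0.38 0 0 0.02 0;0.38 0 0 0 0;0.38 0 0 0 0"}}

```text
t: 14.15
ee_pos: [436.9, -95.9, 196.7]
orientation: [0.028, 3.141, -0.0]
ft_force: [0.4, 0.1, -0.1]
width: 33.4
```

```bash
python3 st.py; python3 - <<'E'
from h import *
im,P,ray,o=grab("side"); save(cv2.resize(im[90:390,180:460],None,fx=2,fy=2),"pics/s4.png")
E
```

```text
14.15 [436.9 -95.9 196.7] jaw 88.99 F [ 0.4  0.1 -0.1] M [0.04 0.01 0.01] 33.436194325912126
```

View pics/s4.png

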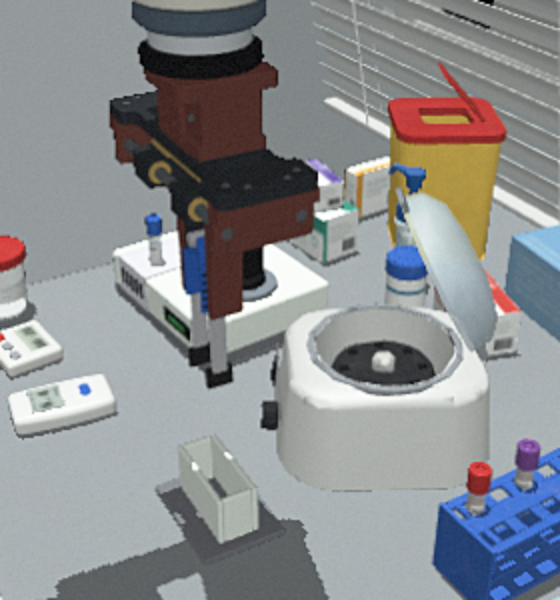

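```bash
python3 - <<'E'
from h import *
T=np.load("top1.npz");S=np.load("side1.npz")
def cen(D,b,l,h):
    hsv=cv2.cvtColor(D["im"],cv2.COLOR_RGB2HSV); m=np.zeros(hsv.shape[:2],bool); m[b[2]:b[3],b[0]:b[1]]=True
    m&=(hsv[...,0]>=l)&(hsv[...,0]<=h)&(hsv[...,1]>110); v,u=np.where(m); r=D["ray"][v,u].mean(0); return D["o"],r/np.linalg.norm(r),len(u)
for n,l,h,bs in(("y",18,35,(265,285,185,206)),("g",50,85,(285,302,180,205)),("b",100,125,(248,265,190,215))):
    o1,r1,n1=cen(T,(215,250,195,265),l,h)
    for nm,S_ in(("s0",np.load("side0.npz")),):
        o2,r2,n2=cen(S_,bs,l,h)
        A=np.c_[r1,-r2]; k=np.linalg.lstsq(A,o2-o1,rcond=None)[0]; p,q=o1+k[0]*r1,o2+k[1]*r2; print(n,n1,n2,((p+q)/2).round(1),"gap",np.linalg.norm(p-q).round(1))
E
```

```text
y 52 67 [572.5 229.3  89.4] gap 1.4
g 39 59 [617.9 234.5  89. ] gap 1.1
b 51 71 [527.  225.5  89.4] gap 1.6
```

{"fn": "play_rows", "kwargs": {"increments": "0.38 0 0.03 0 0;0.38 0 0.03 0 0;0.38 0 0.03 0 0;0.38 0.01 0.03 0 3.2;0.38 0.02 0.03 0 3.2;0.38 0.03 0.03 0 0;0.38 0.03 0.03 0 0;0.38 0.03 0.03 0 0;0.38 0.015 0.03 0 0;0.38 0 0.03 0 0;0.38 0 0.025 0 0;0.38 0 0 0 0;0.38 0 0 0 0;0.38 0 0 0 0"}}

```text
t: 15.6
ee_pos: [571.5, 228.0, 195.7]
orientation: [0.147, -3.136, 0.001]
ft_force: [-0.5, -0.3, -0.8]
width: 33.3
```

```bash
python3 st.py; python3 - <<'E'
from h import *
im,P,ray,o=grab("side"); np.savez("side2.npz",im=im,P=P,ray=ray,o=o); save(cv2.resize(im[60:270,190:390],None,fx=2.8,fy=2.8,interpolation=cv2.INTER_CUBIC),"pics/s5.png")
E
```

```text
15.6 [571.5 228.  195.7] jaw 95.37 F [-0.5 -0.3 -0.8] M [0.02 0.03 0.03] 33.300809619632126
```

View pics/s5.png

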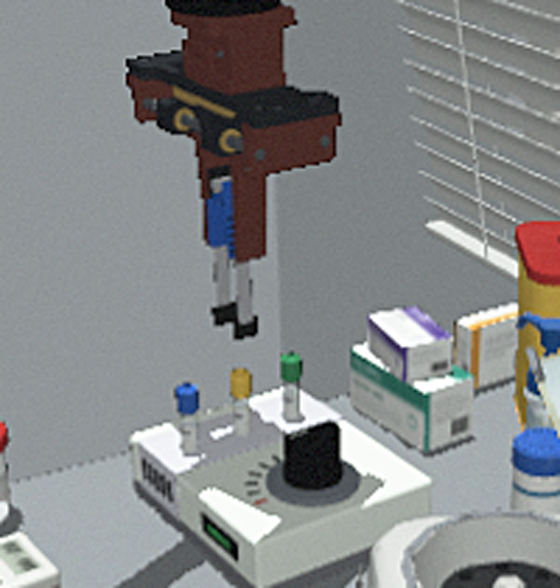

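Picture: the tongs hang upright with the tips (crop px ~(235,320)) over the yellow cap (240,382). The green and blue tubes stay clear. I'll check the tip position from depth.

```bash
python3 - <<'E'
from h import *
S=np.load("side2.npz"); im,P=S["im"],S["P"]
sub=(slice(160,185),slice(260,290)); m=(im[sub].max(2)<60)&(np.abs(P[sub][...,0]-571)<40)
q=P[sub][m]; v,u=np.where(m); n,lab=cv2.connectedComponents(m.astype(np.uint8))
for i in range(1,n):
    k=lab==i
    if k.sum()>10: p=P[sub][k]; print(k.sum(),p.mean(0).round(1),np.nanpercentile(p,5,axis=0).round(1),np.nanpercentile(p,95,axis=0).round(1))
# yellow cap in same camera
hsv=cv2.cvtColor(im,cv2.COLOR_RGB2HSV); m=np.zeros(m.shape if 0 else im.shape[:2],bool); m[185:210,265:287]=1
m&=(hsv[...,0]>=18)&(hsv[...,0]<=35)&(hsv[...,1]>110); p=P[m]; print("cap",len(p),np.nanmedian(p,0).round(1),np.nanpercentile(p,5,axis=0).round(1),np.nanpercentile(p,95,axis=0).round(1))
E
```

```text
91 [566.8 225.1 143.3] [558.  206.7 137.1] [575.6 241.1 149.6]
cap 65 [568.3 221.8  93.1] [562.9 218.1  83. ] [575.9 230.  100.2]
```

{"fn": "play_rows", "kwargs": {"increments": "0.38 0.002 0.001 -0.01 0;0.38 0 0 -0.01 0;0.38 0 0 -0.01 0;0.38 0 0 -0.01 0;0.38 0 0 -0.0095 0;0.38 0 0 0 0;0.38 0 0 0 0"}}

```text
t: 16.35
ee_pos: [574.0, 230.1, 146.8]
orientation: [0.148, -3.138, 0.0]
ft_force: [0.4, 0.6, -0.2]
width: 33.2
```

```bash
python3 st.py; python3 - <<'E'
from h import *
im,P,ray,o=grab("side"); save(cv2.resize(im[110:250,220:360],None,fx=4.2,fy=4.2,interpolation=cv2.INTER_CUBIC),"pics/s6.png")
E
```

```text
16.35 [574.  230.1 146.8] jaw 95.39 F [ 0.4  0.6 -0.2] M [-0.02  0.03  0.05] 33.22140648832679
```

View pics/s6.png

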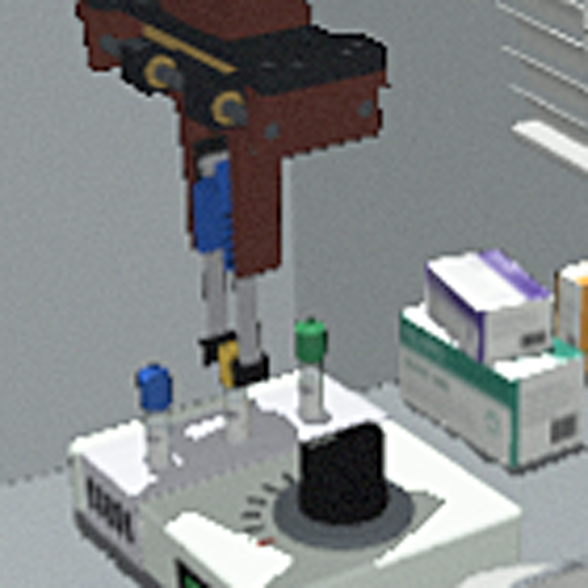

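The yellow cap (crop px ~(230,360)) sits between the two black pads with no contact force. I'll squeeze now.

{"fn": "play_rows", "kwargs": {"increments": "0.36 0 0 0 0;0.35 0 0 0 0;0.34 0 0 0 0;0.33 0 0 0 0;0.32 0 0 0 0;0.3 0 0 0 0;0.2 0 0 0 0;0 0 0 0 0;0 0 0 0 0;0 0 0 0 0"}}

```text
t: 17.4
ee_pos: [574.2, 230.2, 147.3]
orientation: [-0.148, 3.138, 0.0]
ft_force: [0.4, 0.3, 0.2]
width: 29.8
```

```bash
python3 st.py
```

```text
17.4 [574.2 230.2 147.3] jaw 95.39 F [0.4 0.3 0.2] M [0.04 0.01 0.01] 29.812504543223106
```

{"fn": "play_rows", "kwargs": {"increments": "0 0 0 0.005 0;0 0 0 0.01 0;0 0 0 0.01 0;0 0 0 0.01 0;0 0 0 0.01 0;0 0 0 0.01 0;0 0 0 0.01 0;0 0 0 0.01 0;0 0 0 0.01 0;0 0 0 0.01 0;0 0 0 0.01 0;0 0 0 0.01 0;0 0 0 0.01 0;0 0 0 0.005 0;0 0 0 0 0;0 0 0 0 0;0 0 0 0 0"}}

```text
t: 19.1
ee_pos: [573.8, 230.0, 276.6]
orientation: [0.148, -3.137, 0.001]
ft_force: [-0.1, 0.2, -1.2]
width: 29.6
```

```bash
python3 st.py; python3 - <<'E'
from h import *
im,P,ray,o=grab("side"); save(cv2.resize(im[50:270,180:400],None,fx=2.7,fy=2.7,interpolation=cv2.INTER_CUBIC),"pics/s7.png")
E
```

```text
19.1 [573.8 230.  276.6] jaw 95.39 F [-0.1  0.2 -1.2] M [ 0.06 -0.04  0.01] 29.589463117109073
```

View pics/s7.png

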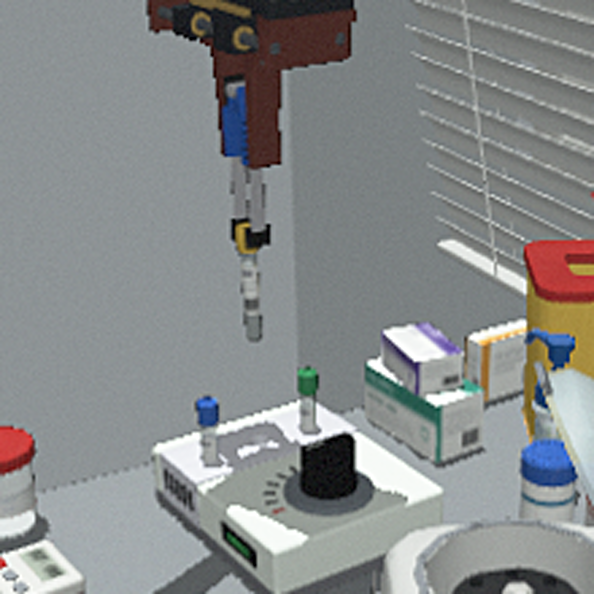

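```bash
python3 st.py; python3 -c "
from workcell import ctrl
print(ctrl.close_job())"
```

```text
19.15 [573.8 230.  276.6] jaw 95.39 F [ 0.1 -0.3 -0.3] M [ 0.04 -0.02  0.01] 29.819342656813955
the job is handed in; nothing more can be done
None
```

The warmer's timer is back at zero and the yellow-capped tube is out of its well, held in the tongs above the warmer. I handed the job in at about 19 s, well under the 61 s limit.

- **Timer:** I turned the knob about 84° anticlockwise until it hit the stop, where the wrist moment jumped to about -0.5 N m. I then gripped it again, and the stop resisted at the same angle (-0.63 N m).
- **Tongs and tube:** I took the tongs from the stand half squeezed, lowered the open tips round the yellow cap, squeezed, and lifted straight up about 130 mm.
- **Last checks:**
  - The fingers hold the tongs at 29.8 mm, against the expected 29 mm on a cap.
  - The last picture shows the tube close to upright, leaning a few degrees at most. From the lift, its bottom should be about 140 mm above the table.
  - The green and blue tubes are still in their wells.
  - The other things in view look undisturbed; the meter and the stand are outside that last picture.
- **Disagreement:** The top camera read the knob bar at about 2.5°, where the zero position should be 5.4°. The reading was the same after the second press against the stop. I put it down to coarse pixels and trusted the contact reading, but the picture alone does not confirm zero.

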